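# Free the indexing stage: straightedge on, plunger held back

### The job

A colleague is about to slide the blue carriage of the indexing stage sideways and needs a scale to read and the carriage unlocked. First lay the steel straightedge flat on the table, flush against the stage's front edge (the long edge nearest the robot) with their middles roughly level, and let go of it; then grip the red knob of the index plunger, pull it fully back and finish while still holding it there with the gripper, pin clear of its hole. The straightedge must stay flush, and the tip box and bottle must be left where they stand.

Things in the scene. Friction and masses are not known exactly. Their poses are not given: they have to be found in the camera images.
- stage: Indexing stage, fixed. Aluminium base plate 200 (x) x 240 (y) x 10 mm (z), origin at the centre of its underside, on the table; x points from front to back, y left, turned up to 0.25 rad. On it a blue carriage (x = +35 to +97 mm, 70 mm high) and a dark plunger bracket (x = -1 to +25, y = -88 to -52 mm, 74 mm high). Nothing stands within 50 mm of the front edge except near the knob.
- front_edge (a point): Middle of the stage plate's front edge, at mid thickness (5 mm above the table), 100 mm in front of the stage's origin. The edge runs 120 mm to either side along the stage's y and faces the robot (stage -x).
- knob (a point): Red knob of the index plunger: cylinder 24 mm diameter, 30 mm long, axis level along the stage's x. This point is its centre, 55 mm above the table, at x = -30, y = -70 mm in the stage's frame when seated; axes as the stage's. Base plate 33 mm below it, 40 mm of free air at both sides. Pulled towards the stage's -x (to the robot) it draws the pin from its hole; let go, it springs back.
- plunger (a joint): How far the index plunger is pulled back, in m: 0 seated, 0.016 at the end stop (fully back). The pin is 10 mm deep in its hole. Spring: about 6.5 N to start, 13.5 N fully back.
- straightedge: Loose steel straightedge, 220 (x, length) x 36 (y) x 10 mm (z), about 0.3 kg, flat on the table left or right of the stage, its length within 0.35 rad of the world's x. The same both ways round. Origin at the centre of its underside. In its middle a yellow upright grip rib, 90 mm long (x), 16 mm thick (y), from 10 to 40 mm above the underside.
- tip_box: Closed blue pipette tip box with a clear lid, 122 x 87 x 62 mm, loose, on the other side of the stage from the straightedge; not to be moved. Origin at the centre of its underside.
- bottle: Loose bottle with a blue cap, 70 mm diameter, 150 mm high, beyond the stage on the left; not to be moved. Origin at the centre of its underside.

How it is judged (in metres and radians):
On the way, in this order (a step that is already met when the one before it is completed fails the run):
1. the straightedge lies released, flat and flush along the stage's front edge, the plunger still seated (x of straightedge in the frame of stage between -0.1205 and -0.116 m and y of straightedge in the frame of stage between -0.05 and 0.05 m and angle between the x axis of straightedge and the y axis of stage, either way round below 0.022 rad and height (world z) of straightedge below 0.004 m and angle between straightedge's own z axis and vertical below 0.03 rad and contact force between straightedge and the fingers below 0.2 N and linear speed of straightedge below 0.01 m/s and value of joint plunger below 0.003 m), for 0.2 s.
2. the plunger is pulled fully back by the gripper (value of joint plunger above 0.0125 m and contact force between stage and the fingers above 2 N), for 0.5 s.
At the end, for the whole second after the job is handed in: Gripper holds the knob, plunger at least 12.5 mm back (of 16). Straightedge released, flat, at rest, within 2.5 mm of the stage's front edge, parallel within 0.022 rad, middle within 50 mm of the edge's middle. Tip box and bottle upright, within 20 mm of their starts (all of step 2 and x of straightedge in the frame of stage between -0.1205 and -0.116 m and y of straightedge in the frame of stage between -0.05 and 0.05 m and angle between the x axis of straightedge and the y axis of stage, either way round below 0.022 rad and height (world z) of straightedge below 0.004 m and angle between straightedge's own z axis and vertical below 0.03 rad and contact force between straightedge and the fingers below 0.2 N and linear speed of straightedge below 0.01 m/s); the arm keeps its last pose, push and grip.
It fails at once if the tip box is moved more than 20 mm or tipped (distance of tip_box from where it was at the start of the episode above 0.02 m or angle between tip_box's own z axis and vertical above 0.3 rad).
It fails at once if the bottle is moved more than 20 mm or tipped (distance of bottle from where it was at the start of the episode above 0.02 m or angle between bottle's own z axis and vertical above 0.3 rad).
It also fails if it takes over 56 s, if anything falls off the work surface, if the arm or the gripper's body presses on something with over 40 N, if the wrist force passes 120 N, or if a joint passes its speed limit or range.

### The arm

A 6-joint arm with a two-finger parallel gripper is mounted at the origin on the work surface. World frame = base frame: x ahead of the robot, y to its left, z up, the work surface at z = 0. Lengths are in mm, angles in rad, forces in N, time in s.
With the tool pointing down it reaches from about 275 to 1000 mm from the base axis. Payload 8.4 kg.
Tool frame: the origin (TCP) lies on the mounting face of the last link; the fingertips stand 173 mm ahead of it and the grasp point (between the pads) lies 155 mm ahead of it; z points along the fingers, y is the line along which they close (so a half turn about z gives the same grasp; the last joint's range is limited). The gripper opens to 85 mm and grips with 20 to 120 N. Pads are 22 mm wide; open, the fingers measure 114 mm over their backs; the gripper's body (76 mm by 85 mm) begins 54 mm behind the grasp point. The pads swing forward as they close: fully open they stand 13 mm farther back than shut.
Start: joints at [-1.108, 0.353, 1.633, -0, 1.155, -0.002], TCP at [280.152, -558.699, 404.681] pointing down, gripper open.
Joint ranges: [-2.63, 2.63], [-0.92, 2.1], [0.06, 2.66], [-1.3, 4.44], [0, 2.69], [-3.02, 3.02]. Speed limits (rad/s): [2.22, 2.22, 2.79, 3.14, 3.14, 3.14].

### API

Orientations are given as [roll, pitch, yaw] about the fixed x, y, z axes, in that order (R = Rz(yaw) Ry(pitch) Rx(roll)).
In Python, from rig import r gives the robot as it stands.
- The arm moves only by the tool apply_moves, never from a script. Its argument "deltas" is a list of rows, each an object with "claw": the gripper command: -1 is fully open, 1 is shut, values between are in proportion; "delta_pos": the shift along the tool's x, y, z in cm, a list of three; "yaw": the turn about the tool's z in rad. In form: [{"claw": claw, "delta_pos": [tx, ty, tz], "yaw": yaw}, ...]. A call has 1 to 8 rows; each row shifts and turns the commanded pose from where the row before left it, along the tool's axes as they then stand; what a row does not reach is not made up. A row lasts 1/8 s, in which the tool goes at most 62.5 mm and 10.7 degrees, less where a joint would pass 70% of its speed; a pose out of reach is approached as far as the arm can. A call with a gripper value outside its range is refused whole. The fingers move at their own pace and stop on an object; "grip_force" is the grip in N (left out, the last holds). Time passes only in rows, so rows that do not move let the fingers close. It gives the time, the measured TCP pose, the force, the opening and the grip force at its end, in the units of the state.
- r.sense(): the state, without advancing time (a new reading comes with each control period).
- r.grab_frame(name): name is "scene" or "top"; returns a dict with "img" (384x512x3 uint8, blue, green, red), "z_map" (384x512 float32, mm along the optical axis (not along the pixel's ray), 0 where there is no reading), "fx", "fy", "cx", "cy" (pixels), "dist" ([k1, k2, p1, p2, k3] as OpenCV has them; the pictures are not rectified), "eye" and "rotation" of the camera in the world. Camera axes: x right, y up, looking along -z (the intrinsics and any distortion apply to the point x, -y, -z); pixel columns grow to the right and rows downward; lengths in mm; the calibration is good to about 2 mm. A picture is of the moment at which its call begins.
- r.sign_off(): hands the job in; it is judged then, once.
The state is a dict: "clock": time; "qpos": joint angles; "qvel": joint speeds; "joint_efforts": joint torques, N m; "eef_pos": TCP position; "tcp_rot": TCP orientation; "contact_force": force on the tool from outside, world axes, zero at the start; "wrist_torque": the same for the moment, N m; "opening": opening from 0.0 (shut) to 1.0 (fully open); "grasp_force": force on a finger pad.
Only numpy, scipy, OpenCV 4.12 (cv2) and the standard library are available. Lean on these libraries where they do the work, as an engineer would, in place of code of your own. Each camera call takes 0.05 s, during which the arm holds its last target. There are 200 camera calls.

## Working session

There is one attempt and no reset: what is moved stays moved. The work goes in short steps, Python scripts to look and compute and a tool call to move; the robot and the scene stay as the last step left them, time stands still between calls to the robot, and variables do not carry over. Pictures are saved under pics/ and viewed, at most 10 in all, crops included, and the job is handed in when it is done.

Besides the shell and the picture viewer there is one more tool, called after "Call:" as name([rows], argument=value, ...), one row to a line, values as JSON. apply_moves: Moves the arm, as the interface text tells. Its arguments: {"type":"object","properties":{"deltas":{"type":"array"},"grip_force":{"type":"number"}},"required":["deltas"]}

```bash
mkdir -p pics; ls
python3 - <<'E'
from rig import r
import cv2,numpy as np,pickle
print(r.sense())
for n in("scene","top"):
    f=r.grab_frame(n);pickle.dump(f,open(n+'.pkl','wb'))
    cv2.imwrite(f'pics/{n}0.png',f['img']);print(n,f['fx'],f['fy'],f['cx'],f['cy'],f['dist'],f['eye'],f['rotation'])
E
```

```text
pics
{'clock': 0.0, 'qpos': array([-1.10842327e+00,  3.53673523e-01,  1.63413806e+00, -3.40947171e-06,
        1.15521655e+00, -2.38602193e-03]), 'qvel': array([ 1.55070119e-04,  6.26372764e-04, -2.87995257e-04,  4.29505156e-06,
       -1.32752345e-03,  6.62968527e-04]), 'joint_efforts': array([-8.71709744e-04, -6.05241036e+01, -3.42078245e+01,  3.55936933e-06,
        8.94628989e-03,  1.27043046e-05]), 'eef_pos': array([ 280.03131735, -558.4902784 ,  403.94398465]), 'tcp_rot': array([-3.14015717e+00, -3.07800259e-07,  4.64760456e-01]), 'contact_force': array([ 0.40346202,  0.03075926, -0.18623485]), 'wrist_torque': array([-0.01946309,  0.04139456,  0.02203039]), 'grasp_force': 0.0, 'opening': 1.0020972874393668}
scene 399.18314800595647 399.18314800595647 256.51167929131043 191.52789969279192 [-0.13481674  0.          0.          0.          0.        ] [ 973.97333349 -406.73909352  868.57508144] [ 0.59175429 -0.00643796  0.70460793]
top 475.70475482637573 475.70475482637573 251.92806790541033 184.59837200925398 [-0.15468422  0.          0.          0.          0.        ] [ 439.19446272   20.28471346 1250.07273596] [ 0.13668415 -0.02146237 -1.55130023]
```

View pics/scene0.png

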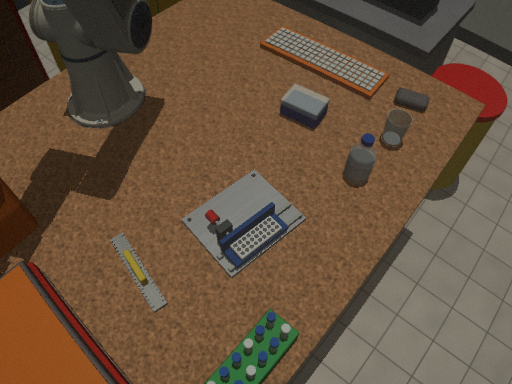

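View pics/top0.png

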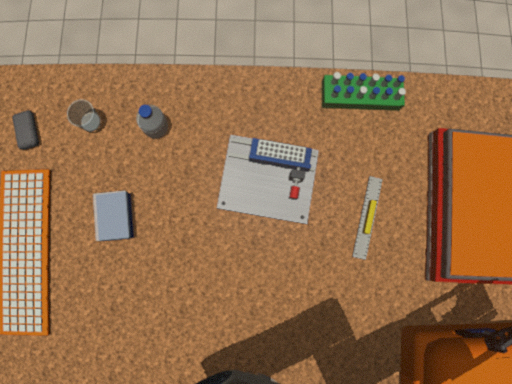

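The scene view shows the stage at about (243,222) with the red knob at (212,216), and the straightedge at (138,271). In the top view the stage is at (268,179), the knob at (294,192) and the straightedge at (368,218), to the right of the stage. The tip box is on the left.

```bash
cat > h.py <<'E'
import cv2,numpy as np,pickle
from scipy.spatial.transform import Rotation as R
def cam(f):
    K=np.array([[f['fx'],0,f['cx']],[0,f['fy'],f['cy']],[0,0,1]]);return K,np.array(f['dist']),R.from_euler('xyz',f['rotation']).as_matrix(),np.array(f['eye'])
def p2w(f,uv,z):
    K,d,M,e=cam(f);u=cv2.undistortPoints(np.array(uv,float).reshape(-1,1,2),K,d)[:,0]
    v=np.c_[u[:,0],-u[:,1],-np.ones(len(u))]@M.T
    z=np.broadcast_to(z,len(v));return e+v*((z-e[2])/v[:,2])[:,None]
def w2p(f,P):
    K,d,M,e=cam(f);c=(np.atleast_2d(P)-e)@M*[1,-1,-1]
    return cv2.projectPoints(c,np.zeros(3),np.zeros(3),K,d)[0][:,0]
def cloud(f):
    K,d,M,e=cam(f);v,u=np.nonzero(f['z_map']>0);n=cv2.undistortPoints(np.c_[u,v].astype(float).reshape(-1,1,2),K,d)[:,0]
    z=f['z_map'][v,u];return u,v,e+(np.c_[n[:,0],-n[:,1],-np.ones(len(n))]*z[:,None])@M.T
E
python3 - <<'E'
from h import *
t=pickle.load(open('top.pkl','rb'));s=pickle.load(open('scene.pkl','rb'))
a=cv2.resize(t['img'][125:265,210:390],None,fx=4.4,fy=4.2857,interpolation=cv2.INTER_CUBIC)
cv2.imwrite('pics/topc.png',a)
a=cv2.resize(s['img'][165:315,105:310],None,fx=3.9,fy=3.9,interpolation=cv2.INTER_CUBIC)
cv2.imwrite('pics/scc.png',a)
for f in(t,s):
    u,v,P=cloud(f)
    hsv=cv2.cvtColor(f['img'],cv2.COLOR_BGR2HSV)[v,u]
    y=(abs(hsv[:,0].astype(int)-27)<6)&(hsv[:,1]>150)&(hsv[:,2]>110)&(P[:,2]>20)&(P[:,2]<60)&(P[:,0]<700)
    print('rib',y.sum(),np.median(P[y],0),u[y].mean(),v[y].mean())
    k=((hsv[:,0]<6)|(hsv[:,0]>174))&(hsv[:,1]>150)&(P[:,2]>35)&(P[:,2]<80)&(abs(P[:,1]+60)<120)&(P[:,0]<700)&(P[:,0]>300)
    print('knob',k.sum(),P[k].mean(0),P[k].min(0),P[k].max(0))
    tb=(P[:,2]<5)&(P[:,2]>-10);print('table',tb.sum(),np.median(P[tb],0))
E
```

```text
rib 186 [ 528.66809109 -308.69335733   41.29467602] 369.86559139784947 216.6451612903226
knob 76 [ 586.06876694 -108.55325314   66.96821657] [ 573.32981408 -118.57145681   61.51647684] [599.29769739 -98.47221472  75.28381146]
table 108210 [483.28079856  51.93622934   1.28215172]
rib 216 [ 536.43746341 -311.02428396   38.83862312] 133.88425925925927 265.037037037037
knob 95 [ 591.40812493 -111.92332043   64.29545577] [ 575.99854943 -122.15506879   57.89360846] [605.97710143 -98.0215014   69.40396778]
table 104526 [ 5.06609347e+02 -1.51311687e+01 -4.74486980e-01]
```

View pics/topc.png

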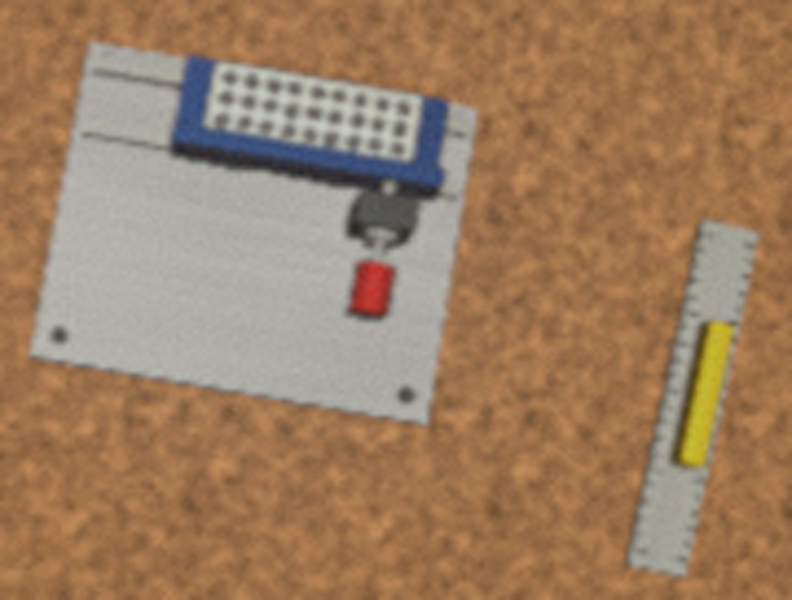

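View pics/scc.png

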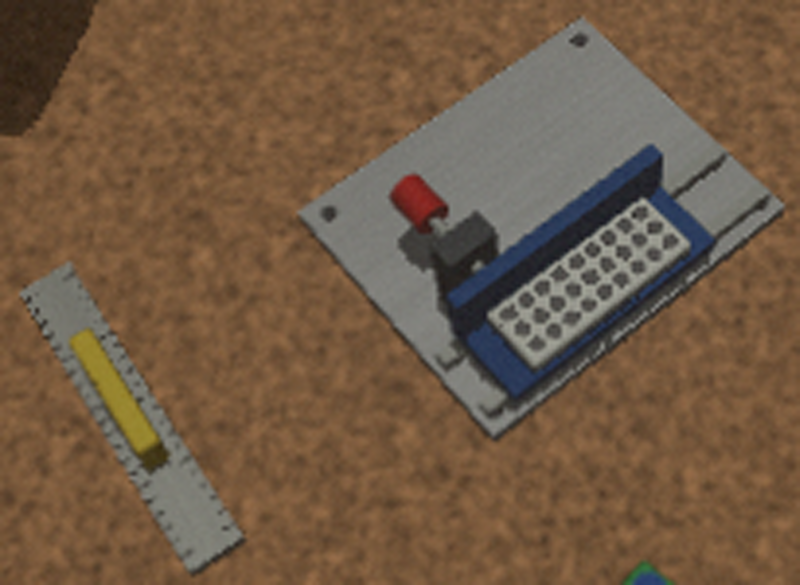

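The crops show the corner positions clearly. In the top crop the stage corners are (91,42), (477,107), (428,424) and (32,356), and the ruler corners are (702,219), (758,233), (688,576) and (630,565). In the scene crop the stage corners are (583,16), (784,206), (494,437) and (300,215). I'll fit the poses from these.

```bash
cat > fit.py <<'E'
from h import *
from scipy.optimize import least_squares
def rect(p,L,W,z):
    x,y,a=p;c,s=np.cos(a),np.sin(a);q=np.array([[1,1],[1,-1],[-1,-1],[-1,1]])*[L/2,W/2]
    return np.c_[q@np.array([[c,s],[-s,c]])+[x,y],np.full(4,z)]
def fit(obs,p0,name):
    # obs: list (frame, uv(4), L,W,z) corners in order of rect()
    for sel in [obs]+[[o for o in obs if o[0] is f] for f in {id(o[0]):o[0] for o in obs}.values()]:
        fun=lambda p:np.concatenate([(w2p(f,rect(p,L,W,z))-uv).ravel() for f,uv,L,W,z in sel])
        s=least_squares(fun,p0);print(name,s.x.round(4),'rms px',np.sqrt(np.mean(s.fun**2)).round(2))
E
python3 - <<'E'
from fit import *
t=pickle.load(open('top.pkl','rb'));s=pickle.load(open('scene.pkl','rb'))
T=lambda l:(np.array(l)+.5)/[4.4,4.2857]-.5+[210,125]
S=lambda l:(np.array(l)+.5)/3.9-.5+[105,165]
# order: (+x,+y) back-left, back-right, front-right, front-left
fit([(t,T([(91,42),(477,107),(428,424),(32,356)]),200,240,10),(s,S([(784,206),(494,437),(300,215),(583,16)]),200,240,10)],[620,-20,-.1],'stage')
ru=[(t,T([(702,219),(758,233),(688,576),(630,565)]),220,36,10),(s,S([(244,540),(194,574),(21,291),(70,262)]),220,36,10)]
rib=[(t,T([(709,321),(733,323),(702,467),(676,463)]),90,16,40),(s,S([(160,447),(142,458),(72,338),(90,328)]),90,16,40)]
fit(ru,[530,-310,-.1],'ruler');fit(rib,[530,-310,-.1],'rib');fit(ru+rib,[530,-310,-.1],'both')
E
```

```text
stage [ 6.300277e+02 -4.542880e+01 -1.503000e-01] rms px 0.67
stage [ 6.278177e+02 -4.553650e+01 -1.506000e-01] rms px 0.21
stage [ 6.321874e+02 -4.558560e+01 -1.506000e-01] rms px 0.43
ruler [ 5.331346e+02 -3.108092e+02 -2.171000e-01] rms px 0.84
ruler [ 5.302806e+02 -3.112252e+02 -2.100000e-01] rms px 0.18
ruler [ 5.358208e+02 -3.105220e+02 -2.225000e-01] rms px 0.38
rib [ 5.336634e+02 -3.101252e+02 -2.351000e-01] rms px 1.14
rib [ 5.301265e+02 -3.090165e+02 -2.243000e-01] rms px 0.33
rib [ 5.371130e+02 -3.110125e+02 -2.419000e-01] rms px 0.7
both [ 5.334051e+02 -3.104582e+02 -2.199000e-01] rms px 1.02
both [ 5.302019e+02 -3.100946e+02 -2.120000e-01] rms px 0.41
both [ 5.364743e+02 -3.107716e+02 -2.253000e-01] rms px 0.62
```

Call:
apply_moves([
  {"claw": -1,"delta_pos": [4.2,-1.35,0],"yaw": 0},
  {"claw": -1,"delta_pos": [4.2,-1.35,0],"yaw": 0},
  {"claw": -1,"delta_pos": [4.2,-1.35,0],"yaw": 0},
  {"claw": -1,"delta_pos": [4.2,-1.35,0],"yaw": 0},
  {"claw": -1,"delta_pos": [4.2,-1.35,0],"yaw": 0},
  {"claw": -1,"delta_pos": [4.2,-1.35,0],"yaw": 0},
  {"claw": -1,"delta_pos": [4.2,-1.35,0],"yaw": 0},
  {"claw": -1,"delta_pos": [4.2,-1.35,0],"yaw": 0},
], grip_force=40)

```text
clock: 1.1
eef_pos: [532.9, -310.4, 404.4]
tcp_rot: [-3.141, 0.0, 0.465]
contact_force: [0.1, 0.1, 0.6]
opening: 1.001
grasp_force: 0.0
```

Call:
apply_moves([
  {"claw": -1,"delta_pos": [0,0,3.5],"yaw": 0.17},
  {"claw": -1,"delta_pos": [0,0,3.5],"yaw": 0.17},
  {"claw": -1,"delta_pos": [0,0,3.5],"yaw": 0.17},
  {"claw": -1,"delta_pos": [0,0,3.5],"yaw": 0.17},
  {"claw": -1,"delta_pos": [0,0,0],"yaw": 0},
  {"claw": -1,"delta_pos": [0,0,0],"yaw": 0},
])

```text
clock: 1.85
eef_pos: [532.5, -311.8, 265.7]
tcp_rot: [3.141, -0.001, -0.212]
contact_force: [0.2, -0.5, -0.3]
opening: 1.003
grasp_force: 0.0
```

Call:
apply_moves([
  {"claw": -1,"delta_pos": [0,0,3],"yaw": 0},
  {"claw": -1,"delta_pos": [0,0,3],"yaw": 0},
  {"claw": -1,"delta_pos": [0,0,1.0],"yaw": 0},
  {"claw": -1,"delta_pos": [0,0,0.8],"yaw": 0},
  {"claw": 1,"delta_pos": [0,0,0],"yaw": 0},
  {"claw": 1,"delta_pos": [0,0,0],"yaw": 0},
  {"claw": 1,"delta_pos": [0,0,0],"yaw": 0},
  {"claw": 1,"delta_pos": [0,0,0],"yaw": 0},
])

```text
clock: 2.85
eef_pos: [532.2, -311.7, 187.2]
tcp_rot: [3.141, -0.001, -0.215]
contact_force: [-0.6, -0.6, 4.0]
opening: 0.179
grasp_force: 41.7
```

Call:
apply_moves([
  {"claw": 1,"delta_pos": [0,0,0],"yaw": 0},
  {"claw": 1,"delta_pos": [0,0,0],"yaw": 0},
  {"claw": 1,"delta_pos": [0,0,0],"yaw": 0},
  {"claw": 1,"delta_pos": [0,0,0],"yaw": 0},
])

```text
clock: 3.35
eef_pos: [532.3, -311.7, 187.2]
tcp_rot: [3.141, -0.001, -0.215]
contact_force: [-1.1, -1.1, 5.9]
opening: 0.181
grasp_force: 41.9
```

Call:
apply_moves([
  {"claw": 1,"delta_pos": [0,0,-2],"yaw": 0},
  {"claw": 1,"delta_pos": [0,0,-4],"yaw": 0},
  {"claw": 1,"delta_pos": [0,0,-4],"yaw": 0},
  {"claw": 1,"delta_pos": [-1.69,-4.53,0],"yaw": 0},
  {"claw": 1,"delta_pos": [-1.69,-4.53,0],"yaw": 0},
  {"claw": 1,"delta_pos": [-1.69,-4.53,0],"yaw": 0},
  {"claw": 1,"delta_pos": [-1.69,-4.53,0],"yaw": 0},
  {"claw": 1,"delta_pos": [-1.69,-4.53,0],"yaw": 0},
])

```text
clock: 4.35
eef_pos: [497.4, -70.8, 287.5]
tcp_rot: [-3.141, -0.001, -0.215]
contact_force: [1.0, 0.1, -3.0]
opening: 0.177
grasp_force: 40.8
```

Call:
apply_moves([
  {"claw": 1,"delta_pos": [-1.69,-4.53,0],"yaw": 0},
  {"claw": 1,"delta_pos": [0,0,0],"yaw": -0.18},
  {"claw": 1,"delta_pos": [0,0,0],"yaw": -0.18},
  {"claw": 1,"delta_pos": [0,0,0],"yaw": -0.18},
  {"claw": 1,"delta_pos": [0,0,0],"yaw": -0.18},
  {"claw": 1,"delta_pos": [0,0,0],"yaw": -0.18},
  {"claw": 1,"delta_pos": [0,0,0],"yaw": -0.18},
  {"claw": 1,"delta_pos": [0,0,0],"yaw": -0.18},
])

```text
clock: 5.35
eef_pos: [490.9, -24.3, 287.4]
tcp_rot: [3.141, -0.0, 1.051]
contact_force: [-0.0, -0.6, -3.5]
opening: 0.18
grasp_force: 40.9
```

Call:
apply_moves([
  {"claw": 1,"delta_pos": [0,0,0],"yaw": -0.18},
  {"claw": 1,"delta_pos": [0,0,0],"yaw": -0.18},
  {"claw": 1,"delta_pos": [0,0,0],"yaw": -0.015},
  {"claw": 1,"delta_pos": [0,0,0],"yaw": 0},
])

```text
clock: 5.85
eef_pos: [491.0, -24.4, 287.0]
tcp_rot: [3.141, -0.0, 1.416]
contact_force: [0.2, 0.3, -3.8]
opening: 0.18
grasp_force: 40.9
```

Run:
```python
from rig import r
from h import *
for n in("top","scene"):
    f=r.grab_frame(n);pickle.dump(f,open(n+'1.pkl','wb'));a=f['img'][100:320,170:400] if n=='top' else f['img'][100:300,60:310]
    cv2.imwrite(f'pics/{n}1.png',cv2.resize(a,None,fx=2.6,fy=2.6,interpolation=cv2.INTER_CUBIC))
s=r.sense();print(s['eef_pos'],s['tcp_rot'],s['contact_force'],s['qpos'])
```

```text
[491.05319149 -24.33134253 286.88512651] [ 3.14147085e+00 -2.20584288e-05  1.41729684e+00] [ 0.01650319  0.06024383 -3.61247583] [-5.25630624e-02  3.03906848e-01  2.01733601e+00  1.32269848e-05
  8.20226393e-01  1.00927406e-01]
```

View pics/scene1.png

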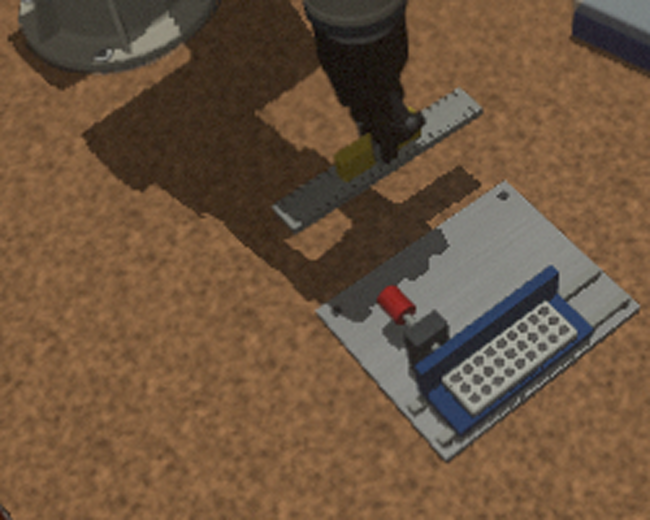

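The straightedge is held level and roughly parallel to the front edge, with about 22 mm of gap. I'll lower it next.

Call:
apply_moves([
  {"claw": 1,"delta_pos": [0,0,4],"yaw": -0.004},
  {"claw": 1,"delta_pos": [0,0,4],"yaw": 0},
  {"claw": 1,"delta_pos": [0,0,1.3],"yaw": 0},
  {"claw": 1,"delta_pos": [0,0,0.5],"yaw": 0},
  {"claw": 1,"delta_pos": [0,0,0],"yaw": 0},
  {"claw": 1,"delta_pos": [0,0,0],"yaw": 0},
])

```text
clock: 6.7
eef_pos: [491.7, -24.4, 189.8]
tcp_rot: [3.14, -0.0, 1.424]
contact_force: [0.3, -0.4, -2.9]
opening: 0.178
grasp_force: 40.9
```

Call:
apply_moves([
  {"claw": 1,"delta_pos": [0,0.6,0.1],"yaw": 0},
  {"claw": 1,"delta_pos": [0,0.6,0],"yaw": 0},
  {"claw": 1,"delta_pos": [0,0.3,0],"yaw": 0},
  {"claw": 1,"delta_pos": [0,0,0],"yaw": 0},
  {"claw": 1,"delta_pos": [0,0,0],"yaw": 0},
])

```text
clock: 7.32
eef_pos: [505.7, -26.5, 187.6]
tcp_rot: [-3.141, 0.0, 1.424]
contact_force: [-0.4, 0.1, -2.6]
opening: 0.178
grasp_force: 41.0
```

Call:
apply_moves([
  {"claw": 1,"delta_pos": [0,0.3,0],"yaw": 0},
  {"claw": 1,"delta_pos": [0,0.2,0],"yaw": 0},
  {"claw": 1,"delta_pos": [0,0.1,0],"yaw": 0},
  {"claw": 1,"delta_pos": [0,0,0],"yaw": 0},
])

```text
clock: 7.82
eef_pos: [511.9, -27.5, 187.7]
tcp_rot: [3.142, -0.0, 1.424]
contact_force: [-0.4, 0.1, -3.9]
opening: 0.179
grasp_force: 41.0
```

Call:
apply_moves([
  {"claw": 1,"delta_pos": [0,0.1,0],"yaw": 0},
  {"claw": 1,"delta_pos": [0,0,0],"yaw": 0},
])

```text
clock: 8.07
eef_pos: [512.8, -27.6, 187.7]
tcp_rot: [-3.141, 0.0, 1.424]
contact_force: [-0.6, 0.7, -3.6]
opening: 0.178
grasp_force: 40.9
```

Call:
apply_moves([
  {"claw": 1,"delta_pos": [0,0.1,0],"yaw": 0},
  {"claw": 1,"delta_pos": [0,0,0],"yaw": 0},
])

```text
clock: 8.32
eef_pos: [513.5, -27.7, 187.6]
tcp_rot: [-3.14, -0.0, 1.423]
contact_force: [-1.4, 1.3, -2.0]
opening: 0.177
grasp_force: 41.2
```

Call:
apply_moves([
  {"claw": 1,"delta_pos": [0,0.1,0],"yaw": 0},
  {"claw": 1,"delta_pos": [0,0,0],"yaw": 0},
])

```text
clock: 8.57
eef_pos: [513.9, -27.7, 187.4]
tcp_rot: [-3.139, 0.0, 1.423]
contact_force: [-4.7, 1.8, 0.5]
opening: 0.18
grasp_force: 41.6
```

Call:
apply_moves([
  {"claw": 1,"delta_pos": [0,0.1,0],"yaw": 0},
  {"claw": 1,"delta_pos": [0,0,0],"yaw": 0},
])

```text
clock: 8.82
eef_pos: [514.2, -27.8, 187.3]
tcp_rot: [-3.137, 0.0, 1.423]
contact_force: [-8.1, 2.7, 1.6]
opening: 0.179
grasp_force: 41.9
```

Call:
apply_moves([
  {"claw": 1,"delta_pos": [0,0.1,0.02],"yaw": 0},
  {"claw": 1,"delta_pos": [0,0.1,0],"yaw": 0},
  {"claw": 1,"delta_pos": [0,0,0],"yaw": 0},
])

```text
clock: 9.2
eef_pos: [514.9, -27.9, 187.2]
tcp_rot: [-3.133, 0.0, 1.423]
contact_force: [-14.7, 4.4, 12.7]
opening: 0.177
grasp_force: 43.3
```

Run:
```python
from rig import r
s=r.sense();print(s['eef_pos'],s['tcp_rot'],s['contact_force'],s['wrist_torque'])
```

```text
[514.88639161 -27.92222924 187.21860615] [-3.13332620e+00  2.74579338e-04  1.42331807e+00] [-14.74992518   4.43501948  12.70876831] [ 0.69014963  2.31701459 -0.30078141]
```

Call:
apply_moves([
  {"claw": 1,"delta_pos": [0,-0.1,0],"yaw": 0.003},
  {"claw": 1,"delta_pos": [0,0,0],"yaw": 0},
  {"claw": -1,"delta_pos": [0,0,0],"yaw": 0},
  {"claw": -1,"delta_pos": [0,0,0],"yaw": 0},
  {"claw": -1,"delta_pos": [0,0,0],"yaw": 0},
  {"claw": -1,"delta_pos": [0,0,0],"yaw": 0},
  {"claw": -1,"delta_pos": [0,0,0],"yaw": 0},
  {"claw": -1,"delta_pos": [0,0,0],"yaw": 0},
])

```text
clock: 10.2
eef_pos: [516.8, -28.2, 187.5]
tcp_rot: [3.142, -0.0, 1.421]
contact_force: [0.3, 0.6, -0.1]
opening: 1.003
grasp_force: 0.0
```

Call:
apply_moves([
  {"claw": -1,"delta_pos": [0,0,-1],"yaw": 0},
  {"claw": -1,"delta_pos": [0,0,-3],"yaw": 0},
  {"claw": -1,"delta_pos": [0,0,-5],"yaw": 0},
  {"claw": -1,"delta_pos": [0,0,-5],"yaw": 0},
  {"claw": -1,"delta_pos": [0,-5,0],"yaw": 0},
  {"claw": -1,"delta_pos": [0,-5,0],"yaw": 0},
  {"claw": -1,"delta_pos": [0,-3,0],"yaw": 0},
])

```text
clock: 11.08
eef_pos: [385.8, -8.5, 327.9]
tcp_rot: [-3.141, 0.0, 1.421]
contact_force: [0.6, -0.0, 0.7]
opening: 0.995
grasp_force: 0.0
```

Run:
```python
from rig import r
from h import *
for n in("top","scene"):
    f=r.grab_frame(n);pickle.dump(f,open(n+'2.pkl','wb'))
    a=f['img'][145:245,205:335] if n=='top' else f['img'][140:280,165:310]
    k=6 if n=='top' else 4.25
    cv2.imwrite(f'pics/{n}2.png',cv2.resize(a,None,fx=k,fy=k,interpolation=cv2.INTER_CUBIC))
s=r.sense();print(s['eef_pos'],s['tcp_rot'],s['contact_force'])
```

```text
[385.16386932  -8.43612502 327.70253945] [-3.13982970e+00  1.68372053e-04  1.42110702e+00] [ 0.65075147 -0.67045548  0.12450434]
```

View pics/scene2.png

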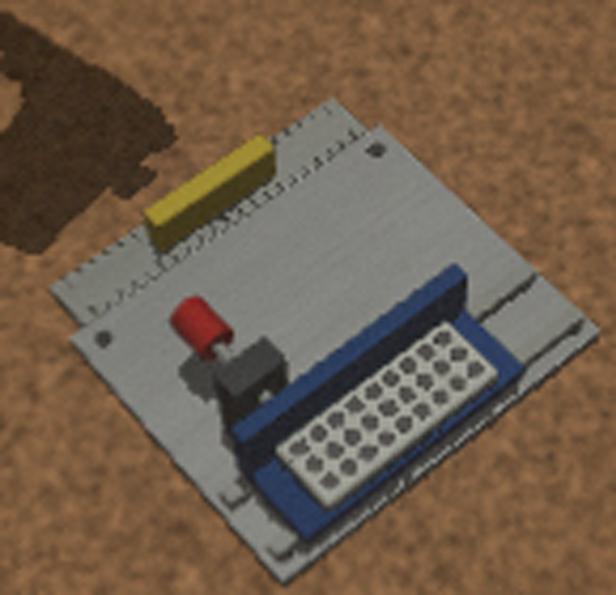

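View pics/top2.png

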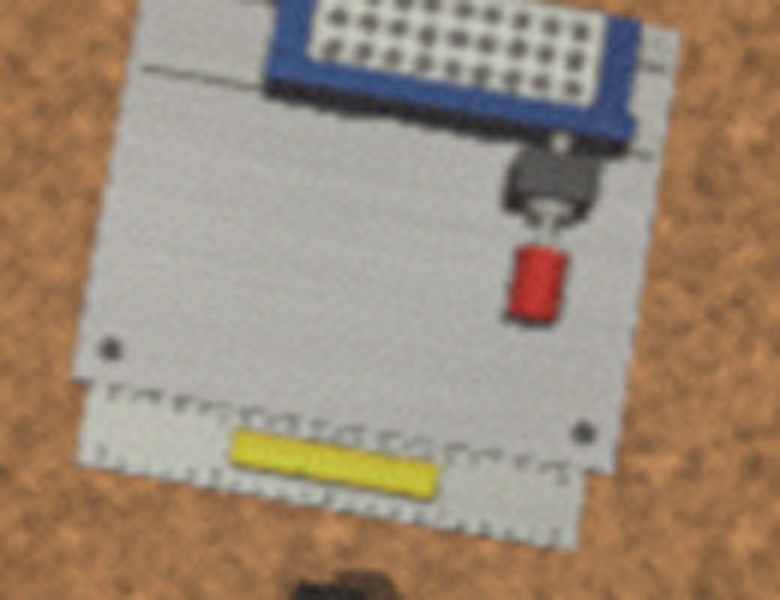

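The straightedge sits flush and parallel, with no visible gap: the ruler's outer edge runs (80,463)→(574,548) and the stage edge (72,378)→(614,472) in the top crop. The knob is at (540,285) there, still seated. Next I'll go to the knob.

Call:
apply_moves([
  {"claw": -1,"delta_pos": [0,0,0],"yaw": 0.175},
  {"claw": -1,"delta_pos": [0,0,0],"yaw": 0.175},
  {"claw": -1,"delta_pos": [0,0,0],"yaw": 0.175},
  {"claw": -1,"delta_pos": [0,0,0],"yaw": 0.175},
  {"claw": -1,"delta_pos": [0,0,0],"yaw": 0.175},
  {"claw": -1,"delta_pos": [0,0,0],"yaw": 0.175},
  {"claw": -1,"delta_pos": [0,0,0],"yaw": 0.175},
  {"claw": -1,"delta_pos": [0,0,0],"yaw": 0.175},
])

```text
clock: 12.18
eef_pos: [389.1, -8.8, 328.1]
tcp_rot: [3.142, -0.001, 0.015]
contact_force: [-0.2, 0.4, 0.2]
opening: 0.999
grasp_force: 0.0
```

Call:
apply_moves([
  {"claw": -1,"delta_pos": [0,0,0],"yaw": 0.171},
  {"claw": -1,"delta_pos": [4,1.3,0],"yaw": 0},
  {"claw": -1,"delta_pos": [4,1.3,0],"yaw": 0},
  {"claw": -1,"delta_pos": [4,1.3,0],"yaw": 0},
  {"claw": -1,"delta_pos": [4,1.3,0],"yaw": 0},
  {"claw": -1,"delta_pos": [4,1.3,0],"yaw": 0},
  {"claw": -1,"delta_pos": [1.6,0.5,0],"yaw": 0},
  {"claw": -1,"delta_pos": [0,0,0],"yaw": 0},
])

```text
clock: 13.18
eef_pos: [591.8, -110.5, 327.3]
tcp_rot: [-3.142, 0.0, -0.151]
contact_force: [0.9, -0.1, -0.7]
opening: 1.001
grasp_force: 0.0
```

Call:
apply_moves([
  {"claw": -1,"delta_pos": [0,0,0],"yaw": 0},
  {"claw": -1,"delta_pos": [0,0,0],"yaw": 0},
])

```text
clock: 13.42
eef_pos: [590.4, -109.7, 327.6]
tcp_rot: [-3.142, 0.001, -0.15]
contact_force: [-0.1, 0.9, 0.2]
opening: 0.997
grasp_force: 0.0
```

Call:
apply_moves([
  {"claw": -1,"delta_pos": [-0.2,0,4],"yaw": 0},
  {"claw": -1,"delta_pos": [0,0,4],"yaw": 0},
  {"claw": -1,"delta_pos": [0,0,2],"yaw": 0},
  {"claw": -1,"delta_pos": [0,0,1.9],"yaw": 0},
  {"claw": -1,"delta_pos": [0,0,0],"yaw": 0},
])

```text
clock: 14.05
eef_pos: [589.1, -109.9, 207.7]
tcp_rot: [-3.142, 0.002, -0.15]
contact_force: [0.1, 0.5, 0.3]
opening: 0.997
grasp_force: 0.0
```

Call:
apply_moves([
  {"claw": 1,"delta_pos": [0,0,0],"yaw": 0},
  {"claw": 1,"delta_pos": [0,0,0],"yaw": 0},
  {"claw": 1,"delta_pos": [0,0,0],"yaw": 0},
  {"claw": 1,"delta_pos": [0,0,0],"yaw": 0},
  {"claw": 1,"delta_pos": [0,0,0],"yaw": 0},
  {"claw": 1,"delta_pos": [0,0,0],"yaw": 0},
], grip_force=60)

```text
clock: 14.8
eef_pos: [589.4, -110.8, 209.3]
tcp_rot: [3.14, -0.001, -0.15]
contact_force: [-2.4, -5.3, 6.1]
opening: 0.262
grasp_force: 58.3
```

Call:
apply_moves([
  {"claw": 1,"delta_pos": [-0.2,0.1,-0.1],"yaw": 0},
  {"claw": 1,"delta_pos": [-0.3,0,0],"yaw": 0},
  {"claw": 1,"delta_pos": [-0.3,0,0],"yaw": 0},
  {"claw": 1,"delta_pos": [-0.3,0,0],"yaw": 0},
  {"claw": 1,"delta_pos": [-0.3,0,0],"yaw": 0},
  {"claw": 1,"delta_pos": [-0.2,0,0],"yaw": 0},
  {"claw": 1,"delta_pos": [0,0,0],"yaw": 0},
  {"claw": 1,"delta_pos": [0,0,0],"yaw": 0},
])

```text
clock: 15.8
eef_pos: [575.5, -108.9, 209.7]
tcp_rot: [3.141, -0.006, -0.15]
contact_force: [11.4, -2.3, -11.7]
opening: 0.257
grasp_force: 59.3
```

Call:
apply_moves([
  {"claw": 1,"delta_pos": [-0.1,0,0.1],"yaw": 0},
  {"claw": 1,"delta_pos": [-0.1,0,0],"yaw": 0},
  {"claw": 1,"delta_pos": [-0.1,0,0],"yaw": 0},
  {"claw": 1,"delta_pos": [0,0,0],"yaw": 0},
  {"claw": 1,"delta_pos": [0,0,0],"yaw": 0},
])

```text
clock: 16.42
eef_pos: [573.3, -108.5, 209.5]
tcp_rot: [3.141, -0.009, -0.15]
contact_force: [12.5, -1.9, -5.8]
opening: 0.259
grasp_force: 59.9
```

Run:
```python
from rig import r
from h import *
for n in("top","scene"):
    f=r.grab_frame(n);pickle.dump(f,open(n+'3.pkl','wb'))
    a=f['img'][145:245,205:335] if n=='top' else f['img'][140:280,165:310]
    k=4
    cv2.imwrite(f'pics/{n}3.png',cv2.resize(a,None,fx=k,fy=k,interpolation=cv2.INTER_CUBIC))
s=r.sense();print(s['eef_pos'],s['contact_force'],s['grasp_force'])
```

```text
[ 573.32783274 -108.57513423  209.536267  ] [12.13470633 -1.3290552  -6.22417711] 59.91702497005463
```

View pics/scene3.png

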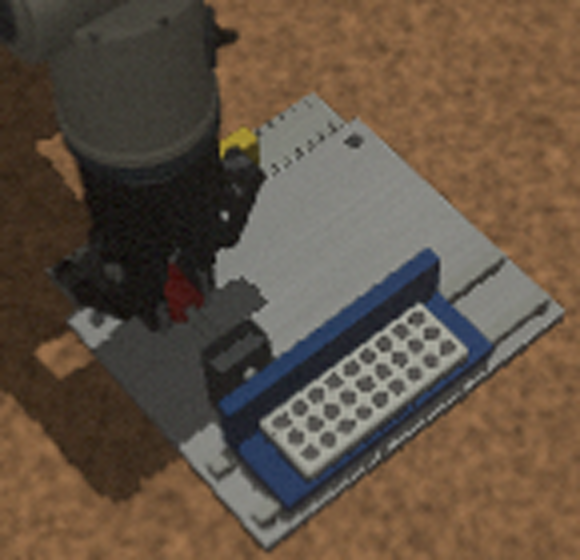

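View pics/top3.png

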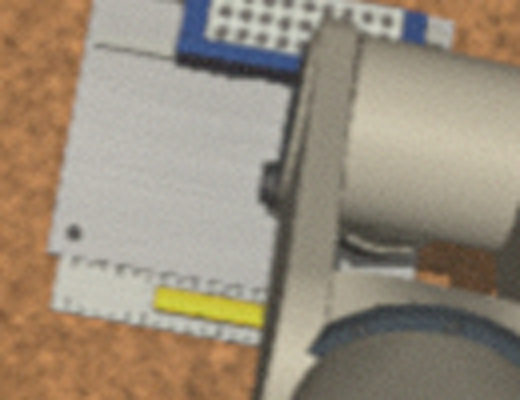

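The straightedge is undisturbed and the knob at (180,292) is held and drawn back. The force of about 12 N suggests roughly 13–14 mm of travel, so I'll pull on to the end stop.

Call:
apply_moves([
  {"claw": 1,"delta_pos": [-0.1,0,0.05],"yaw": 0},
  {"claw": 1,"delta_pos": [-0.1,0,0],"yaw": 0},
  {"claw": 1,"delta_pos": [0,0,0],"yaw": 0},
  {"claw": 1,"delta_pos": [0,0,0],"yaw": 0},
], grip_force=70)

```text
clock: 17.02
eef_pos: [572.0, -108.3, 209.5]
tcp_rot: [3.141, -0.011, -0.15]
contact_force: [13.9, -2.2, -4.7]
opening: 0.25
grasp_force: 68.7
```

Call:
apply_moves([
  {"claw": 1,"delta_pos": [-0.1,0,0],"yaw": 0},
  {"claw": 1,"delta_pos": [0,0,0],"yaw": 0},
  {"claw": 1,"delta_pos": [0,0,0],"yaw": 0},
])

```text
clock: 17.4
eef_pos: [571.6, -108.3, 209.6]
tcp_rot: [3.141, -0.012, -0.15]
contact_force: [18.1, -2.2, -7.3]
opening: 0.256
grasp_force: 68.9
```

Call:
apply_moves([
  {"claw": 1,"delta_pos": [0,0,0],"yaw": 0},
  {"claw": 1,"delta_pos": [0,0,0],"yaw": 0},
  {"claw": 1,"delta_pos": [0,0,0],"yaw": 0},
  {"claw": 1,"delta_pos": [0,0,0],"yaw": 0},
  {"claw": 1,"delta_pos": [0,0,0],"yaw": 0},
  {"claw": 1,"delta_pos": [0,0,0],"yaw": 0},
  {"claw": 1,"delta_pos": [0,0,0],"yaw": 0},
  {"claw": 1,"delta_pos": [0,0,0],"yaw": 0},
])

```text
clock: 18.4
eef_pos: [571.7, -108.3, 209.6]
tcp_rot: [3.141, -0.012, -0.15]
contact_force: [17.9, -2.7, -7.9]
opening: 0.258
grasp_force: 68.9
```

Run:
```python
from rig import r
s=r.sense();print(s['eef_pos'],s['contact_force'],s['grasp_force']);print(r.sign_off())
```

```text
[ 571.65374414 -108.28335033  209.57632274] [17.94451105 -2.72992098 -7.88542402] 68.87516856193542
the job is handed in; nothing more can be done
None
```

I handed the job in at about 18.4 s: the straightedge lies released and, in the camera views, flush along the stage's front edge, and the gripper holds the knob at its end stop (steady 18 N pull); the tip box and bottle were not touched, and the sign-off returned no verdict.

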